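# Press a lock barrel home with the hand press

### The job

Fit the lever bar (the rod with a collar and a thick rubber grip) down through the eye of the press hub until its collar sits on the hub. Pull the bar towards you, down to the end of its stroke, so that the ram presses the brass barrel flush into the lock case, then ease the sprung lever slowly all the way back up without letting it fly back. Leave the bar seated in the hub and let go; do not disturb the other things on the bench.

Things in the scene. Friction and masses are not known exactly. Their poses are not given: they have to be found in the camera images.
- press: Grey hand press fixed to the bench, base 170 x 210 x 25 mm. Origin on the bench; x from its front (robot side) to its back, y to its left, z up. Column on its left; head at x -50 to 45, y -25 to 105, z 105 to 205 mm. The 22 mm square steel ram hangs in the head at x = -25, y = 0, its top 220 mm high when raised. The hub turns about an axis along y, at x = 0, z = 115 mm.
- hub_eye (a point): Centre of the eye's mouth on top of the hub, a dark steel block 44 x 44 x 64 mm, at y = -68 mm on the press's right, 21 mm clear of the head. The eye is a round through-hole 15.5 mm wide with a 3 mm chamfer. z along the eye, up out of its mouth; y along the turning axis, which lies 32 mm below this point; the frame turns with the hub. At home the eye is upright, its mouth 147 mm above the bench.
- hub (a joint): Angle of the sprung hub, rad: 0 = home (eye upright, ram raised); grows as the bar's top is pulled to the front of the press (press -x, towards the robot) and down; stop at 0.90. A spring drives it back: 0.3 N m at home, 1.0 N m at the stop, plus about 0.25 N m while pressing. The ram drops 28.3 mm per rad and meets the barrel at 0.4 to 0.55 rad.
- case_top (a point): Centre of the top face of the steel lock case (64 x 64 x 40 mm, on the press base under the ram), 65 mm above the bench. The brass barrel, 34 mm thick, stands up out of it. Axes as the press's.
- barrel (a joint): How far the brass lock barrel (34 mm thick, in the lock case under the ram) has been pressed down, m. Starts at 0 to 0.004 (14 to 10 mm proud of the case); flush with the case top at 0.014. It stays where it is pressed.
- bar: The lever bar, loose, upright in one of the rack's holes. Steel rod 14 mm thick and 205 mm long; origin at the centre of its foot, z along it towards the grip. Foot tapered over its last 8 mm. Collar 30 mm thick and 8 mm long, from 80 to 88 mm above the foot; black rubber grip 23 mm thick, from 140 to 205 mm. About 0.3 kg. To pull, hook the grip from behind: a sideways pinch slips.
- bar_collar (a point): Point on the bar's axis at the underside of its collar, 80 mm above the foot; lies on point hub_eye when the bar is seated. Axes as the bar's.
- rack: Fixed wooden block 70 x 190 x 60 mm; origin at the centre of its underside. Two upright holes 17 mm wide at y = -50 and +50 mm, floor 5 mm above the bench. One holds the lever bar, the other the drift.
- drift: Bystander: plain steel rod 14 mm thick, 140 mm long, no collar and no grip, upright in the rack's other hole. Origin at the centre of its foot. Leave it alone.
- padlock: Bystander: brass padlock standing on the bench, 34 x 62 x 96 mm; origin at the centre of its underside. Leave it alone.
- screwdriver: Bystander: black-handled screwdriver lying on the bench, 200 mm long along its x, 26 mm thick; origin under its middle. Leave it alone.
- key_tray: Bystander: grey tray of keys, 120 x 100 x 28 mm; origin at the centre of its underside. Leave it alone.

How it is judged:
By the outcome, as a careful person would: the job done as asked, in the order asked, and still so for the second after the job is handed in, with the robot touching nothing.
It also fails if it takes over 64 s, if anything falls off the work surface, if the arm or the gripper's body presses on something with over 40 N, if the wrist force passes 120 N, or if a joint passes its speed limit or range.

### The arm

A 7-joint arm with a two-finger parallel gripper is mounted at the origin on the work surface. World frame = base frame: x ahead of the robot, y to its left, z up, the work surface at z = 0. Lengths are in m, angles in rad, forces in N, time in s.
With the tool pointing down it reaches from about 0.425 to 0.925 m from the base axis. Payload 6.8 kg.
Tool frame: the origin (TCP) lies midway between the tips of the shut fingers; the grasp point (between the pads) lies 19 mm behind it (r.grip_depth is the distance from the TCP to the grasp point, in m); z points along the fingers, y is the line along which they close (so a half turn about z gives the same grasp; the last joint's range is limited). The gripper opens to 85 mm and grips with 20 to 120 N. Pads are 22 mm wide; open, the fingers measure 114 mm over their backs; the gripper's body (76 mm by 85 mm) begins 54 mm behind the grasp point. The pads swing forward as they close: fully open they stand 13 mm farther back than shut.
Start: joints at [1.113, 0.477, 0.022, 1.555, -0.011, 1.109, -0.083], TCP at [0.231, -0.634, 0.231] pointing down, gripper open.
Joint ranges: [-2.96, 2.96], [-0.34, 2.1], [-1.41, 1.46], [0.24, 2.44], [-1.37, 4.51], [0.17, 1.92], [-2.96, 2.96]. Speed limits (rad/s): [2.39, 2.39, 3.14, 3.14, 3.14, 3.14, 3.14].

### API

Orientations are given as a rotation vector (axis times angle).
In Python, from bench import telemetry, grab_frame, calibration, order, silhouettes, r gives the robot as it stands.
- The arm moves only by the tool apply_moves, never from a script. Its argument "moves" is a list of rows, each a list of 7 numbers: the turn, a rotation vector about the tool's x, y, z scaled (see below), then the shift along the tool's x, y, z scaled (see below), then the opening, from -1 (shut) to 1 (fully open). A call has exactly 8 rows; each row shifts and turns the commanded pose from where the row before left it, along the tool's axes as they then stand; what a row does not reach is not made up. The controller multiplies each number of a shift by 1000 mm and each number of a turn by 6 degrees. A row lasts 1/12 s, in which the tool goes at most 41.7 mm and 7.16 degrees, less where a joint would pass 70% of its speed; a pose out of reach is approached as far as the arm can. A call with a number of a shift or a turn outside -1 to 1 is refused whole. A call with a gripper value outside its range is refused whole. The fingers move at their own pace and stop on an object; "grip_force" is the grip in N (left out, the last holds). Time passes only in rows, so rows that do not move let the fingers close, or fill a call up. It gives the time, the measured TCP pose, the force, the opening and the grip force at its end, in the units of the state.
- telemetry.get_obs(): the state, without advancing time (a new reading comes with each control period).
- grab_frame(name): name is "scene" or "top"; returns the picture (384x512x3 uint8, blue, green, red); there is no depth.
- calibration(name): a dict with "fx", "fy", "cx", "cy" (pixels), "world_from_camera" (4x4, takes a point from camera to world coordinates). Camera axes: x right, y down, z forward; pixel columns grow to the right and rows downward; lengths in m; the calibration is good to about 2 mm. A picture is of the moment at which its call begins. calibration takes no time and is no camera call.
- order.hand_in(): hands the job in; it is judged then, once.
Trained networks look in the newest picture that a camera, given by its name, has taken for a name from the list of things; names that differ only in an ending like _2 or _b are one class to them, and where a whole thing is asked for, a point or a joint stands for the part that bears it (a point fixed in the world has none). Each returns a list of dicts, best first, with "p" (0 to 1); they miss things now and then, are a little off and sometimes report something else, mostly with a low value. They report only what shows in the picture. A call takes as long as a camera call.
- silhouettes(thing, camera): "mask" (384x512 bool, what is visible of it) and "extent" ([centre column, centre row, width, height] in pixels, round what is visible of it).
The state is a dict: "clock": time; "joints": joint angles; "qvel": joint speeds; "tau": joint torques, N m; "tcp_pos": TCP position; "orientation": TCP orientation; "contact_force": force on the tool from outside, world axes, zero at the start; "moment": the same for the moment, N m; "grip_width": finger opening in m; "gripper_force": force on a finger pad.
Only numpy, scipy, OpenCV 4.12 (cv2) and the standard library are available. Lean on these libraries where they do the work, as an engineer would, in place of code of your own. Each camera call takes 0.05 s, during which the arm holds its last target. There are 200 camera calls.

## Working session

There is one attempt and no reset: what is moved stays moved. The work goes in short steps, Python scripts to look and compute and a tool call to move; the robot and the scene stay as the last step left them, time stands still between calls to the robot, and variables do not carry over. Pictures are saved under pics/ and viewed, at most 10 in all, crops included, and the job is handed in when it is done.

Besides the shell and the picture viewer there is one more tool, called after "Call:" as name(argument=value, ...) on one line, values as JSON. apply_moves: Moves the arm, as the interface text tells. Its arguments: {"type":"object","properties":{"moves":{"type":"array"},"grip_force":{"type":"number"}},"required":["moves"]}

```bash
ls; mkdir -p pics; python3 - <<'E'
from bench import telemetry, grab_frame, calibration, silhouettes
import cv2,numpy as np
np.set_printoptions(precision=4,suppress=True)
o=telemetry.get_obs()
for k in o: print(k,np.array(o[k]))
for n in("scene","top"):
    f=grab_frame(n); cv2.imwrite(f"pics/{n}0.png",f)
    print({k:np.array(v) for k,v in calibration(n).items()})
    for t in ("bar","hub_eye","press","rack","drift","padlock","screwdriver","key_tray"):
        for d in silhouettes(t,n)[:2]: print(n,t,d["p"],d["extent"])
E
```

```text
pics
clock 0.0
joints [ 1.1129  0.4778  0.0224  1.5565 -0.0115  1.1093 -0.0831]
qvel [-0.      0.0004 -0.0004  0.0016  0.001   0.0004 -0.0005]
tau [  0.0012 -59.6447   1.6082 -28.1194   0.0124   0.0094  -0.    ]
tcp_pos [ 0.2311 -0.6336  0.2303]
orientation [-3.0918 -0.5464  0.0007]
contact_force [-0.6649 -0.0935  0.2457]
moment [ 0.0249 -0.0069  0.0344]
gripper_force 0.0
grip_width 0.08538411034040726
{'fx': array(391.7613), 'fy': array(391.7613), 'cx': array(260.725), 'cy': array(190.5727), 'world_from_camera': array([[ 0.5277,  0.4756, -0.7038,  1.1894],
       [ 0.8494, -0.2905,  0.4405, -0.392 ],
       [ 0.005 , -0.8303, -0.5573,  0.6248],
       [ 0.    ,  0.    ,  0.    ,  1.    ]])}
scene bar 0.87 [141.8, 193.6, 23.3, 59.1]
scene hub_eye 0.75 [261.6, 203.6, 32.1, 42.7]
scene press 0.79 [286.3, 206.7, 108.0, 128.3]
scene rack 0.74 [124.3, 241.5, 98.6, 70.7]
scene drift 0.7 [101.2, 224.8, 15.3, 33.2]
scene screwdriver 0.52 [241.4, 179.4, 14.4, 26.6]
scene key_tray 0.77 [395.0, 194.7, 54.6, 37.5]
{'fx': array(354.5639), 'fy': array(354.5639), 'cx': array(254.0577), 'cy': array(188.2502), 'world_from_camera': array([[ 0.0303, -0.9936,  0.1088,  0.4175],
       [-0.9992, -0.0273,  0.0288,  0.0115],
       [-0.0256, -0.1096, -0.9936,  1.1122],
       [ 0.    ,  0.    ,  0.    ,  1.    ]])}
top bar 0.68 [357.8, 219.2, 16.7, 11.8]
top hub_eye 0.78 [273.9, 167.6, 22.5, 16.7]
top press 0.76 [248.4, 175.2, 75.5, 57.5]
top rack 0.84 [365.4, 218.1, 64.9, 22.5]
top drift 0.56 [389.6, 214.8, 15.2, 1.6]
top padlock 0.7 [246.5, 172.1, 76.8, 52.4]
top padlock 0.58 [171.1, 232.8, 26.5, 14.6]
top key_tray 0.67 [141.5, 163.6, 43.4, 46.4]
```

```bash
python3 - <<'E'
import cv2
a=cv2.imread("pics/scene0.png");b=cv2.imread("pics/top0.png")
a=cv2.resize(a[110:310,60:460],None,fx=2,fy=2,interpolation=cv2.INTER_CUBIC)[:, :800]
cv2.imwrite("pics/s_crop.png",a)
b=cv2.resize(b[125:275,120:420],None,fx=2.66,fy=2.66,interpolation=cv2.INTER_CUBIC)
cv2.imwrite("pics/t_crop.png",b)
E
```

```text
(no output)
```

View pics/s_crop.png

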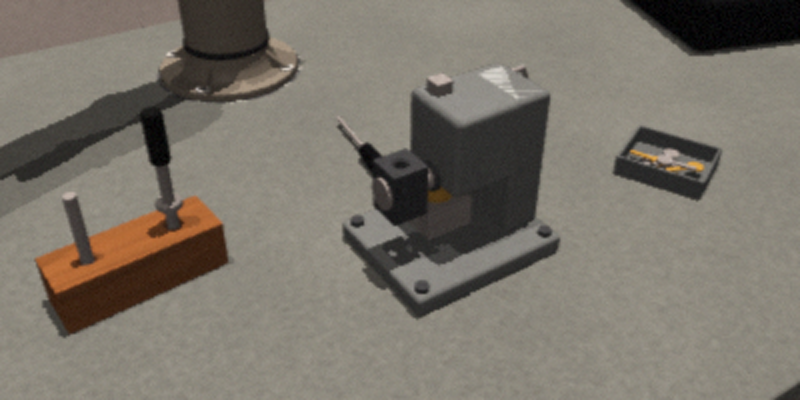

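View pics/t_crop.png

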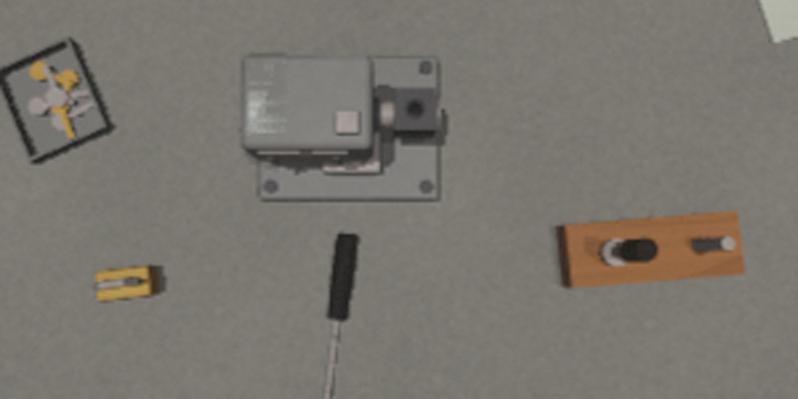

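```bash
cat > h.py <<'E'
from bench import telemetry, grab_frame, calibration, silhouettes, r
import cv2,numpy as np
from scipy.spatial.transform import Rotation as R
np.set_printoptions(precision=4,suppress=True)
def ray(n,uv):
    c=calibration(n);T=np.array(c["world_from_camera"])
    d=T[:3,:3]@np.array([(uv[0]-c["cx"])/c["fx"],(uv[1]-c["cy"])/c["fy"],1]);return T[:3,3],d
def at_z(n,uv,z):
    o,d=ray(n,uv);return o+d*(z-o[2])/d[2]
def tri(a,b):
    o1,d1=ray("scene",a);o2,d2=ray("top",b)
    s=np.linalg.lstsq(np.c_[d1,-d2],o2-o1,rcond=None)[0]
    p,q=o1+s[0]*d1,o2+s[1]*d2;return (p+q)/2,np.linalg.norm(p-q)
def proj(n,P):
    c=calibration(n);T=np.linalg.inv(np.array(c["world_from_camera"]));p=T[:3,:3]@np.asarray(P)+T[:3,3]
    return np.array([c["cx"]+c["fx"]*p[0]/p[2],c["cy"]+c["fy"]*p[1]/p[2]])
S=lambda x,y:(60+(x+.5)/2-.5,110+(y+.5)/2-.5)
Tp=lambda x,y:(120+(x+.5)/2.66-.5,125+(y+.5)/2.66-.5)
E
python3 - <<'E'
from h import *
print([a for a in dir(r) if a[0]!='_'])
print("eye",tri(S(402,163),Tp(414,108)),at_z("scene",S(402,163),.147),at_z("top",Tp(414,108),.147))
for b in ((425,68),(427,187),(271,187)): print("bolt",at_z("top",Tp(*b),.027))
for b in ((358,220),(421,287),(545,230)): print("bolt s",at_z("scene",S(*b),.027))
print("ram",tri(S(440,84),Tp(347,121)))
print("grip top",tri(S(151,113),Tp(646,250)))
print("collar",tri(S(169,206),Tp(614,252)))
print("drift top",tri(S(70,197),Tp(728,243)))
for b in ((567,227),(737,213),(744,273),(570,287)): print("rack",at_z("top",Tp(*b),.06))
o=telemetry.get_obs();print(R.from_rotvec(o["orientation"]).as_matrix())
E
```

```text
['Unreachable', 'grip_depth']
eye (array([ 0.5887, -0.0167,  0.1476]), np.float64(0.0012122803222739942)) [ 0.5882 -0.0156  0.147 ] [ 0.5885 -0.0172  0.147 ]
bolt [ 0.6574 -0.0325  0.027 ]
bolt [ 0.5178 -0.0379  0.027 ]
bolt [0.5127 0.1424 0.027 ]
bolt s [ 0.5157 -0.0337  0.027 ]
bolt s [ 0.6566 -0.0327  0.027 ]
bolt s [0.6513 0.1502 0.027 ]
ram (array([0.5623, 0.0492, 0.2144]), np.float64(0.0004275617041318559))
grip top (array([ 0.4469, -0.2385,  0.2074]), np.float64(8.125750718999717e-05))
collar (array([ 0.4475, -0.2387,  0.0855]), np.float64(0.0014744902989305836))
drift top (array([ 0.4587, -0.3381,  0.1437]), np.float64(0.001118774588939672))
rack [ 0.4746 -0.1924  0.06  ]
rack [ 0.4955 -0.3791  0.06  ]
rack [ 0.4297 -0.3859  0.06  ]
rack [ 0.4086 -0.196   0.06  ]
[[ 0.9395  0.3427  0.    ]
 [ 0.3427 -0.9395 -0.0001]
 [ 0.      0.0001 -1.    ]]
```

Call:
apply_moves(moves=[[0,0,0,0.0211,-0.0186,-0.0013,1],[0,0,0,0.0211,-0.0186,-0.0013,1],[0,0,0,0.0211,-0.0186,-0.0013,1],[0,0,0,0.0211,-0.0186,-0.0013,1],[0,0,0,0.0211,-0.0186,-0.0013,1],[0,0,0,0.0211,-0.0186,-0.0013,1],[0,0,0,0.0211,-0.0186,-0.0013,1],[0,0,0,0.0211,-0.0186,-0.0013,1]])

```text
clock: 1.57
tcp_pos: [0.3394, -0.4353, 0.242]
orientation: [3.093, 0.546, 0.0]
contact_force: [0.1, -0.2, -0.7]
grip_width: 0.0853
gripper_force: 0.0
```

Call:
apply_moves(moves=[[0,0,0,0.0211,-0.0186,-0.0013,1],[0,0,0,0.0211,-0.0186,-0.0013,1],[0,0,0,0.0211,-0.0186,-0.0013,1],[0,0,0,0.0211,-0.0186,-0.0013,1],[0,0,0,0.0211,-0.0186,-0.0013,1],[0,0,0,0.0211,-0.0186,-0.0013,1],[0,0,0,0.0211,-0.0186,-0.0013,1],[0,0,0,0.0211,-0.0186,-0.0013,1]])

```text
clock: 2.23
tcp_pos: [0.447, -0.2377, 0.2524]
orientation: [3.093, 0.546, 0.001]
contact_force: [0.9, 0.3, 0.3]
grip_width: 0.085
gripper_force: 0.0
```

Call:
apply_moves(moves=[[0,0,-1,0,0,0,1],[0,0,-1,0,0,0,1],[0,0,-1,0,0,0,1],[0,0,-1,0,0,0,1],[0,0,-1,0,0,0,1],[0,0,-1,0,0,0,1],[0,0,-1,0,0,0,1],[0,0,-1,0,0,0,1]])

```text
clock: 2.9
tcp_pos: [0.4465, -0.2389, 0.2523]
orientation: [2.599, 1.764, 0.0]
contact_force: [0.2, -0.9, -0.6]
grip_width: 0.0856
gripper_force: 0.0
```

Call:
apply_moves(moves=[[0,0,-1,0,0,0,1],[0,0,-1,0,0,0,1],[0,0,-1,0,0,0,1],[0,0,-0.93,0,0,0,1],[0,0,0,0,0,0,1],[0,0,0,0,0,0,1],[0,0,0,0,0,0,1],[0,0,0,0,0,0,1]])

```text
clock: 3.57
tcp_pos: [0.4465, -0.2389, 0.2521]
orientation: [2.192, 2.25, -0.0]
contact_force: [-0.5, 0.4, 0.5]
grip_width: 0.0852
gripper_force: 0.0
```

```bash
cat >> h.py <<'E'
def st():
    o=telemetry.get_obs()
    print("t",o["clock"],"tcp",np.array(o["tcp_pos"]),"F",np.array(o["contact_force"]),"w",o["grip_width"],o["gripper_force"]);print("q",np.array(o["joints"]))
    M=R.from_rotvec(o["orientation"]).as_matrix();print("Rcols",M[:,0],M[:,1],M[:,2])
    return np.array(o["tcp_pos"]),M
E
python3 - <<'E'
from h import *
p,M=st()
print("to bar tool",M.T@(np.array([.447,-.2386,.159])-p))
E
```

```text
t 3.5667 tcp [ 0.4465 -0.2389  0.2521] F [-0.4654  0.3915  0.4621] w 0.08520696285025606 0.0
q [ 0.6795  0.2009 -0.3551  1.9081  0.0803  1.0462  0.317 ]
Rcols [-0.0263  0.9997 -0.0001] [0.9997 0.0263 0.    ] [ 0.     -0.0001 -1.    ]
to bar tool [0.0003 0.0005 0.0931]
```

Call:
apply_moves(moves=[[0,0,0,0,0,0.016,1],[0,0,0,0,0,0.016,1],[0,0,0,0,0,0.016,1],[0,0,0,0,0,0.016,1],[0,0,0,0,0,0.015,1],[0,0,0,0,0,0.014,1],[0,0,0,0,0,0,1],[0,0,0,0,0,0,1]])

```text
clock: 4.23
tcp_pos: [0.4462, -0.2387, 0.1588]
orientation: [-2.19, -2.251, 0.001]
contact_force: [-0.1, 0.1, 0.7]
grip_width: 0.0857
gripper_force: 0.0
```

Call:
apply_moves(moves=[[0,0,0,0,0,0,-1],[0,0,0,0,0,0,-1],[0,0,0,0,0,0,-1],[0,0,0,0,0,0,-1],[0,0,0,0,0,0,-1],[0,0,0,0,0,0,-1],[0,0,0,0,0,0,-1],[0,0,0,0,0,0,-1]], grip_force=60)

```text
clock: 4.9
tcp_pos: [0.4471, -0.2391, 0.1597]
orientation: [2.189, 2.252, 0.001]
contact_force: [0.8, -0.1, 5.0]
grip_width: 0.0221
gripper_force: 58.7
```

```bash
python3 - <<'E'
from h import *
p,M=st()
E
```

```text
t 4.9 tcp [ 0.4471 -0.2391  0.1597] F [ 0.8363 -0.0995  5.0111] w 0.022139425837531274 58.7215930223465
q [ 0.6582  0.3115 -0.3442  2.0049  0.1388  0.8459  0.2655]
Rcols [-0.0282  0.9996 -0.0006] [0.9996 0.0282 0.0012] [ 0.0012 -0.0005 -1.    ]
```

Call:
apply_moves(moves=[[0,0,0,0,0,-0.01,-1],[0,0,0,0,0,-0.02,-1],[0,0,0,0,0,-0.03,-1],[0,0,0,0,0,-0.03,-1],[0,0,0,0,0,-0.03,-1],[0,0,0,0,0,-0.03,-1],[0,0,0,0,0,-0.02,-1],[0,0,0,0,0,-0.02,-1]])

```text
clock: 5.57
tcp_pos: [0.4457, -0.2385, 0.3504]
orientation: [-2.189, -2.252, 0.001]
contact_force: [0.5, -1.4, -4.3]
grip_width: 0.0215
gripper_force: 59.6
```

```bash
python3 - <<'E'
from h import *
p,M=st()
print("to eye",M.T@(np.array([.5885,-.0168,p[2]])-p))
E
```

```text
t 5.5667 tcp [ 0.4457 -0.2385  0.3504] F [ 0.4604 -1.3782 -4.2552] w 0.021518585742371824 59.592039585113525
q [ 0.6921  0.1206 -0.3556  1.7725  0.044   1.2571  0.3537]
Rcols [-0.0284  0.9996  0.0003] [ 0.9996  0.0284 -0.0008] [-0.0008  0.0003 -1.    ]
to eye [ 0.2175  0.149  -0.    ]
```

Call:
apply_moves(moves=[[0,0,0,0.0136,0.0093,0,-1],[0,0,0,0.0272,0.0186,0,-1],[0,0,0,0.0272,0.0186,0,-1],[0,0,0,0.0272,0.0186,0,-1],[0,0,0,0.0272,0.0186,0,-1],[0,0,0,0.0272,0.0186,0,-1],[0,0,0,0.0272,0.0186,0,-1],[0,0,0,0.0272,0.0186,0,-1]])

```text
clock: 6.23
tcp_pos: [0.5798, -0.0298, 0.3485]
orientation: [-2.189, -2.251, 0.003]
contact_force: [0.2, -1.0, -4.0]
grip_width: 0.0214
gripper_force: 59.4
```

Call:
apply_moves(moves=[[0,0,0,0.0136,0.0093,0,-1],[0,0,0,0,0,0,-1],[0,0,0,0,0,0,-1],[0,0,0,0,0,0,-1],[0,0,0,0,0,0,-1],[0,0,0,0,0,0,-1],[0,0,0,0,0,0,-1],[0,0,0,0,0,0,-1]])

```text
clock: 6.9
tcp_pos: [0.5889, -0.0178, 0.3493]
orientation: [2.191, 2.251, -0.0]
contact_force: [-0.2, 0.4, -2.3]
grip_width: 0.0217
gripper_force: 59.5
```

```bash
python3 - <<'E'
from h import *
p,M=st()
a=grab_frame("scene");b=grab_frame("top")
e=[.5885,-.0168,.147];print("eye px",proj("scene",e),proj("top",e))
c1=cv2.resize(a[80:230,210:320],None,fx=4,fy=4,interpolation=cv2.INTER_CUBIC)
c2=cv2.resize(b[115:215,230:320],None,fx=4,fy=4,interpolation=cv2.INTER_CUBIC)
im=np.zeros((600,800,3),np.uint8);im[:600,:440]=c1;im[:400,440:800]=c2;cv2.imwrite("pics/c1.png",im)
for n in("scene","top"):
  for d in silhouettes("bar",n)[:2]: print(n,d["p"],d["extent"])
E
```

```text
t 6.9 tcp [ 0.5889 -0.0178  0.3493] F [-0.1917  0.3679 -2.2735] w 0.02168596161230825 59.520666003227234
q [ 0.3277  0.2913 -0.5107  1.5862  0.1464  1.3022 -0.1767]
Rcols [-0.0272  0.9996 -0.0003] [0.9996 0.0272 0.0001] [ 0.0001 -0.0003 -1.    ]
eye px [260.3762 191.4767] [275.184  165.2695]
scene 0.78 [259.6, 125.5, 12.9, 93.1]
```

View pics/c1.png

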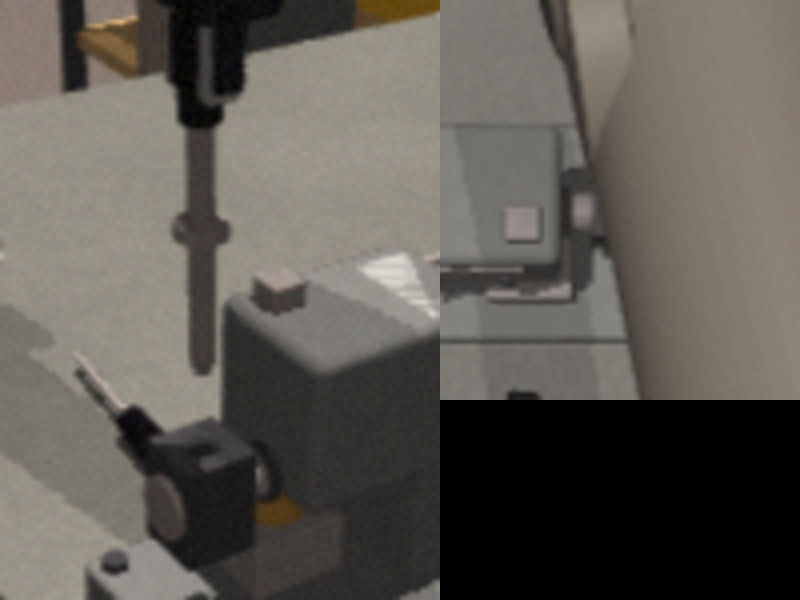

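```bash
python3 - <<'E'
from h import *
a=grab_frame("scene");g=cv2.cvtColor(a,cv2.COLOR_BGR2GRAY).astype(float)
for v in range(112,136,4)  : print(v,g[v,250:270].astype(int))
for v in range(140,172,5)  : print(v,g[v,250:270].astype(int))
print("eye");print(g[184:201,250:274].astype(int))
for z in(.20,.24,.28,.3): print(z,proj("scene",[.5889,-.0178,z]))
print("top eye from first picture")
b=cv2.cvtColor(cv2.imread("pics/top0.png"),cv2.COLOR_BGR2GRAY);print(b[157:177,264:288])
E
```

```text
112 [147 146 146 145 142 136 100  62  46  43  46  44  47  71 121 145 144 148
 150 147]
116 [144 146 146 142 143 138 105  71  60  63  63  58  59  70 126 145 148 149
 148 146]
120 [145 143 143 145 143 139 122  79  59  65  61  60  63  66 125 145 145 146
 147 149]
124 [141 141 142 141 139 141 120  77  61  63  62  61  59  69 125 141 140 141
 143 145]
128 [144 142 146 143 144 139 118  78  60  62  61  60  60  70 125 142 144 139
 143 142]
132 [142 146 146 142 142 136 106  70  62  61  63  60  59  69 129 144 145 146
 142 140]
140 [145 147 145 139 102  77  68  61  66  64  62  62  63  63  65  71  94 130
 144 144]
145 [143 144 142 145 147 146 140  88  59  62  60  60  59  62 127 146 146 142
 144 145]
150 [144 140 148 146 147 144 136  90  62  60  60  59  63  67 127 144 146 146
 146 141]
155 [148 148 150 148 145 146 145  97  63  61  62  57  58  66 125 140 112 102
 106 112]
160 [149 147 150 147 147 145 141  99  66  61  56  65  61  66 126 103  62  46
  46  52]
165 [148 149 147 148 142 141 139 100  67  59  59  59  57  68 124  90  52  46
  47  44]
170 [148 148 149 145 148 146 146 114  78  60  62  63  62
[... 3198 characters left out ...]
21 121 105  83  85  84  84  83  80  83  82  82  82  85  85  85  85
   85  83  93  92  75  74]
 [103 103  98  88  77  85  83  82  82  83  82  84  83  84  86  83  83  83
   83  82  91  90  75  75]
 [ 69  80  76  73  78  85  84  82  84  81  84  81  85  84  82  83  84  82
   83  81  86  84  74  76]
 [ 61  62  61  62  68  77  74  75  75  75  78  77  74  76  75  73  72  78
   76  75  78  80  77  75]
 [ 62  60  59  53  40  42  40  39  39  37  35  39  38  39  39  40  39  39
   39  51  66  71  76  75]
 [ 60  62  60  55  42  38  42  39  40  42  39  37  40  38  41  41  38  40
   37  60  71  70  75  82]
 [ 61  62  60  55  51  58  53  47  44  46  46  42  44  46  44  47  50  48
   54  66  69  71  73 100]]
```

Call:
apply_moves(moves=[[0,0,0,0.001,0,0.015,-1],[0,0,0,0,0,0.015,-1],[0,0,0,0,0,0.012,-1],[0,0,0,0,0,0.006,-1],[0,0,0,0,0,0.004,-1],[0,0,0,0,0,0.004,-1],[0,0,0,0,0,0.004,-1],[0,0,0,0,0,0.004,-1]])

```text
clock: 7.82
tcp_pos: [0.5891, -0.0166, 0.2853]
orientation: [2.19, 2.252, -0.001]
contact_force: [-0.6, -0.3, -3.0]
grip_width: 0.0217
gripper_force: 59.6
```

Call:
apply_moves(moves=[[0,0,0,0,0,0.006,-1],[0,0,0,0,0,0.006,-1],[0,0,0,0,0,0.006,-1],[0,0,0,0,0,0.006,-1],[0,0,0,0,0,0.006,-1],[0,0,0,0,0,0.006,-1],[0,0,0,0,0,0.006,-1],[0,0,0,0,0,0.006,-1]])

```text
clock: 8.48
tcp_pos: [0.5891, -0.0162, 0.2365]
orientation: [2.19, 2.253, -0.0]
contact_force: [-1.1, -1.9, -2.6]
grip_width: 0.0215
gripper_force: 59.7
```

Call:
apply_moves(moves=[[0,0,0,0,0,0.003,-1],[0,0,0,0,0,0.003,-1],[0,0,0,0,0,0.003,-1],[0,0,0,0,0,0.002,-1],[0,0,0,0,0,0,-1],[0,0,0,0,0,0,-1],[0,0,0,0,0,0,-1],[0,0,0,0,0,0,-1]])

```text
clock: 9.15
tcp_pos: [0.589, -0.0162, 0.226]
orientation: [-2.19, -2.253, 0.0]
contact_force: [-1.0, -3.2, -4.5]
grip_width: 0.0217
gripper_force: 59.5
```

Call:
apply_moves(moves=[[0,0,0,0,0,0.002,-1],[0,0,0,0,0,0.001,-1],[0,0,0,0,0,0.001,-1],[0,0,0,0,0,0.001,-1],[0,0,0,0,0,0,-1],[0,0,0,0,0,0,-1],[0,0,0,0,0,0,-1],[0,0,0,0,0,0,-1]])

```text
clock: 9.82
tcp_pos: [0.5893, -0.0161, 0.2219]
orientation: [2.189, 2.252, 0.001]
contact_force: [-3.6, -2.5, 6.2]
grip_width: 0.0218
gripper_force: 60.6
```

```bash
python3 - <<'E'
from h import *
p,M=st()
a=grab_frame("scene")
cv2.imwrite("pics/c2.png",cv2.resize(a[80:230,210:350],None,fx=4,fy=4,interpolation=cv2.INTER_CUBIC))
for n in [.147,.155,.272]: print(n,proj("scene",[.5885,-.0168,n]))
E
```

```text
t 9.8167 tcp [ 0.5893 -0.0161  0.2219] F [-3.6268 -2.4892  6.1926] w 0.021773334102665905 60.64042925834656
q [ 0.3077  0.3905 -0.4966  1.75    0.2105  1.0533 -0.2338]
Rcols [-0.0282  0.9996 -0.0002] [0.9996 0.0282 0.0007] [ 0.0007 -0.0001 -1.    ]
0.147 [260.3762 191.4767]
0.155 [260.3929 188.4202]
0.272 [260.6586 139.7508]
```

View pics/c2.png

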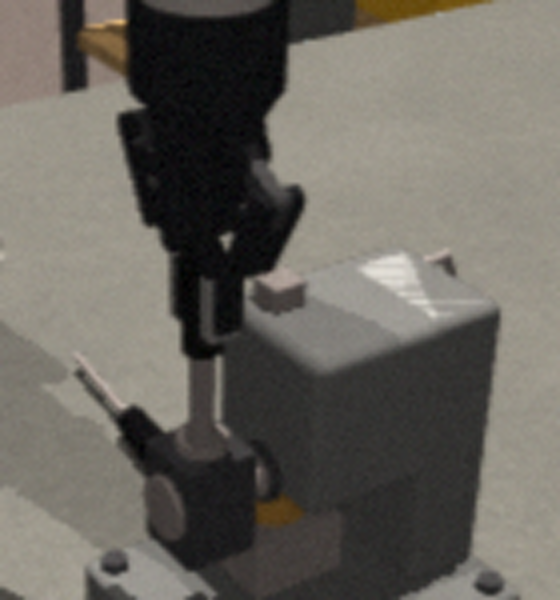

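Call:
apply_moves(moves=[[0,0,0,0,0,0,0.2],[0,0,0,0,0,0,0.2],[0,0,0,0,0,0,0.2],[0,0,0,0,0,0,0.2],[0,0,0,0,-0.003,0,0.2],[0,0,0,0,-0.003,0,0.2],[0,0,0,0,-0.003,0,0.2],[0,0,0,0,-0.003,0,0.2]])

```text
clock: 10.53
tcp_pos: [0.5767, -0.0164, 0.2211]
orientation: [2.19, 2.253, 0.0]
contact_force: [-0.2, 1.3, -0.7]
grip_width: 0.0511
gripper_force: 0.0
```

```bash
cat >> h.py <<'E'
def arc():
    p,M=st(); A=np.array([.589,-.0165,.115]);ex=np.array([1,.028,0]);d=p-A
    dx=d@ex;print("tilt",np.arctan2(-M[:,2]@-ex,-M[2,2]),"rel",dx,d[2],"tool-y of axis line",M.T@d)
E
python3 - <<'E'
from h import *
arc()
E
```

```text
t 10.5333 tcp [ 0.5767 -0.0164  0.2211] F [-0.2485  1.3271 -0.7123] w 0.051101596151648915 0.0
q [ 0.316   0.3714 -0.5007  1.7794  0.2032  1.042  -0.2308]
Rcols [-0.0283  0.9996  0.    ] [0.9996 0.0283 0.    ] [ 0.  0. -1.]
tilt 4.588367301458075e-05 rel -0.012310580118333648 0.10609382977629643 tool-y of axis line [ 0.0004 -0.0123 -0.1061]
```

Call:
apply_moves(moves=[[-0.333,0,0,0,-0.0045,0.0005,0.2],[-0.333,0,0,0,-0.0045,0.0005,0.2],[-0.333,0,0,0,-0.0037,0.0005,0.2],[-0.333,0,0,0,-0.0037,0.0005,0.2],[-0.333,0,0,0,-0.0037,0.0005,0.2],[-0.333,0,0,0,-0.0037,0.0005,0.2],[-0.333,0,0,0,-0.0037,0.0005,0.2],[-0.333,0,0,0,-0.0037,0.0005,0.2]])

```text
clock: 11.2
tcp_pos: [0.547, -0.0173, 0.2141]
orientation: [2.042, 2.101, 0.299]
contact_force: [2.3, -0.7, -1.5]
grip_width: 0.051
gripper_force: 1.1
```

```bash
python3 - <<'E'
from h import *
arc()
E
```

```text
t 11.2 tcp [ 0.547  -0.0173  0.2141] F [ 2.2664 -0.6559 -1.5442] w 0.05102267101663698 1.0883816331624985
q [ 0.3791  0.1924 -0.5232  2.0621  0.2052  0.6394 -0.2424]
Rcols [-0.0283  0.9996  0.    ] [0.96   0.0272 0.2788] [ 0.2787  0.0079 -0.9603]
tilt 0.2826959259774996 rel -0.04206636767456962 0.09905646954841858 tool-y of axis line [ 0.0004 -0.0128 -0.1069]
```

```bash
cat >> h.py <<'E'
def tcp_t(th,ph,w,s=.113,zb=.006):
    u=np.array([-np.sin(th),np.cos(th)]);n=np.array([np.cos(th),np.sin(th)])
    ty=np.array([np.cos(ph),np.sin(ph)]);tz=np.array([np.sin(ph),-np.cos(ph)])
    return s*u+.0115*n-w/2*ty+zb*tz, ty,tz
def rows(ths,phs,ws,p0=None):
    p,ty,tz=tcp_t(ths[0],phs[0],ws[0])
    if p0 is not None:p=np.array(p0)
    print("start",p)
    for i in range(1,len(ths)):
        ty,tz=tcp_t(ths[i-1],phs[i-1],ws[i-1])[1:]
        q=tcp_t(ths[i],phs[i],ws[i])[0];d=q-p;p=q
        print("th %.2f ph %.2f turn %.3f y %.4f z %.4f"%(ths[i],phs[i],-(phs[i]-phs[i-1])*180/np.pi/6,d@ty,d@tz),q)
E
python3 - <<'E'
from h import *
th=np.r_[.283,.283+.035*np.arange(1,20)]
ph=np.minimum(th,.42)
w=np.r_[np.linspace(.051,.064,7),[.064]*13]
rows(th,ph,w,[-.042,.099])
E
```

```text
start [-0.042  0.099]
th 0.32 ph 0.32 turn -0.334 y -0.0061 z 0.0004 [-0.0478  0.0969]
th 0.35 ph 0.35 turn -0.334 y -0.0048 z 0.0006 [-0.0522  0.0948]
th 0.39 ph 0.39 turn -0.334 y -0.0048 z 0.0007 [-0.0564  0.0925]
th 0.42 ph 0.42 turn -0.306 y -0.0048 z 0.0006 [-0.0607  0.0901]
th 0.46 ph 0.42 turn -0.000 y -0.0050 z -0.0003 [-0.0654  0.0884]
th 0.49 ph 0.42 turn -0.000 y -0.0051 z -0.0002 [-0.0701  0.0865]
th 0.53 ph 0.42 turn -0.000 y -0.0040 z -0.0000 [-0.0738  0.0849]
th 0.56 ph 0.42 turn -0.000 y -0.0040 z 0.0001 [-0.0774  0.0832]
th 0.60 ph 0.42 turn -0.000 y -0.0040 z 0.0002 [-0.0809  0.0813]
th 0.63 ph 0.42 turn -0.000 y -0.0040 z 0.0004 [-0.0843  0.0794]
th 0.67 ph 0.42 turn -0.000 y -0.0039 z 0.0005 [-0.0877  0.0773]
th 0.70 ph 0.42 turn -0.000 y -0.0039 z 0.0006 [-0.0911  0.0751]
th 0.74 ph 0.42 turn -0.000 y -0.0039 z 0.0008 [-0.0943  0.0728]
th 0.77 ph 0.42 turn -0.000 y -0.0039 z 0.0009 [-0.0974  0.0704]
th 0.81 ph 0.42 turn -0.000 y -0.0038 z 0.0011 [-0.1005  0.0679]
th 0.84 ph 0.42 turn -0.000 y -0.0038 z 0.0012 [-0.1035  0.0652]
th 0.88 ph 0.42 turn -0.000 y -0.0037 z 0.0013 [-0.1064  0.0625]
th 0.91 ph 0.42 turn -0.000 y -0.0037 z 0.0015 [-0.1092  0.0597]
th 0.95 ph 0.42 turn -0.000 y -0.0036 z 0.0016 [-0.1118  0.0567]
```

Call:
apply_moves(moves=[[-0.333,0,0,0,-0.0061,0.0004,0.25],[-0.333,0,0,0,-0.0048,0.0006,0.3],[-0.333,0,0,0,-0.0048,0.0006,0.35],[-0.333,0,0,0,-0.0048,0.0006,0.4],[0,0,0,0,-0.005,-0.0003,0.45],[0,0,0,0,-0.005,-0.0002,0.5],[0,0,0,0,-0.004,0,0.5],[0,0,0,0,-0.004,0.0001,0.5]])

```text
clock: 11.87
tcp_pos: [0.5127, -0.0182, 0.199]
orientation: [1.963, 2.02, 0.432]
contact_force: [4.3, 0.5, 3.1]
grip_width: 0.0644
gripper_force: 2.7
```

```bash
python3 - <<'E'
from h import *
arc()
a=grab_frame("scene")
cv2.imwrite("pics/c3.png",cv2.resize(a[80:230,190:350],None,fx=4,fy=4,interpolation=cv2.INTER_CUBIC))
E
```

```text
t 11.8667 tcp [ 0.5127 -0.0182  0.199 ] F [4.3006 0.5361 3.0581] w 0.06440051625926008 2.737298458814621
q [ 0.3967  0.1022 -0.5235  2.248   0.225   0.3935 -0.2755]
Rcols [-0.0284  0.9996  0.0002] [0.9123 0.0258 0.4086] [ 0.4084  0.0118 -0.9127]
tilt 0.4210840808962013 rel -0.07639540929151727 0.08395255437882494 tool-y of axis line [ 0.0005 -0.0354 -0.1078]
```

View pics/c3.png

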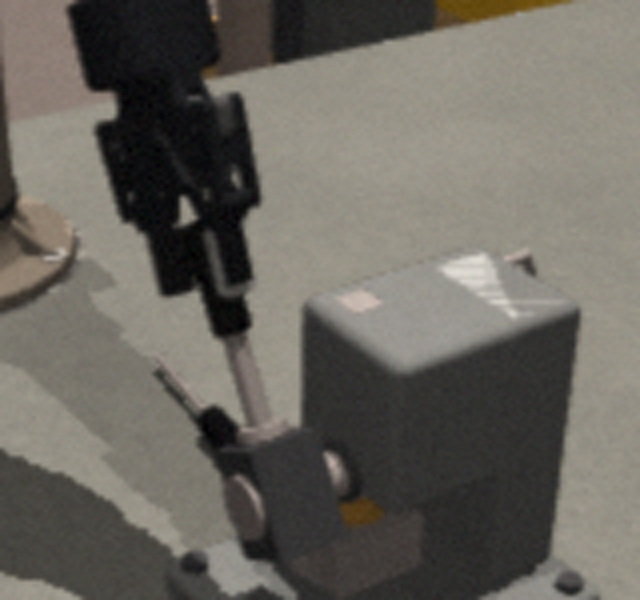

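Call:
apply_moves(moves=[[0,0,0,0,-0.004,0.0002,0.5],[0,0,0,0,-0.004,0.0004,0.5],[0,0,0,0,-0.0039,0.0005,0.5],[0,0,0,0,-0.0039,0.0006,0.5],[0,0,0,0,-0.0039,0.0008,0.5],[0,0,0,0,-0.0039,0.0009,0.5],[0,0,0,0,-0.0038,0.0011,0.5],[0,0,0,0,-0.0038,0.0012,0.5]])

```text
clock: 12.58
tcp_pos: [0.4875, -0.0188, 0.1819]
orientation: [1.962, 2.018, 0.434]
contact_force: [0.8, -0.2, 9.7]
grip_width: 0.0639
gripper_force: 4.1
```

```bash
python3 - <<'E'
from h import *
arc()
E
```

```text
t 12.5833 tcp [ 0.4875 -0.0188  0.1819] F [ 0.8415 -0.2127  9.6527] w 0.06391634776512463 4.052516520023346
q [ 0.3946  0.0866 -0.5214  2.3167  0.2413  0.3359 -0.2988]
Rcols [-0.0285  0.9996  0.0001] [0.9113 0.0259 0.411 ] [ 0.4108  0.0119 -0.9117]
tilt 0.42364579695928095 rel -0.10156316208831401 0.06687661707240904 tool-y of axis line [ 0.0006 -0.0651 -0.1027]
```

Call:
apply_moves(moves=[[0,0,0,0,-0.0037,0.0013,0.5],[0,0,0,0,-0.0037,0.0015,0.5],[0,0,0,0,-0.0018,0.0008,0.5],[0,0,0,0,-0.0018,0.0008,0.5],[0,0,0,0,0,0,0.5],[0,0,0,0,0,0,0.5],[0,0,0,0,0,0,0.5],[0,0,0,0,0,0,0.5]])

```text
clock: 13.25
tcp_pos: [0.4785, -0.0191, 0.1727]
orientation: [1.963, 2.019, 0.432]
contact_force: [1.8, -0.2, 6.4]
grip_width: 0.0637
gripper_force: 3.3
```

```bash
python3 - <<'E'
from h import *
arc()
a=grab_frame("scene")
cv2.imwrite("pics/c4.png",cv2.resize(a[90:240,190:350],None,fx=4,fy=4,interpolation=cv2.INTER_CUBIC))
E
```

```text
t 13.25 tcp [ 0.4785 -0.0191  0.1727] F [ 1.7522 -0.167   6.3648] w 0.06367631495487935 3.3297371864318848
q [ 0.3876  0.0886 -0.5162  2.3424  0.2638  0.3115 -0.3238]
Rcols [-0.0285  0.9996  0.0001] [0.9122 0.0259 0.409 ] [ 0.4089  0.0118 -0.9125]
tilt 0.4215356037723144 rel -0.1106029150252782 0.057725436281153106 tool-y of axis line [ 0.0006 -0.0773 -0.0979]
```

View pics/c4.png

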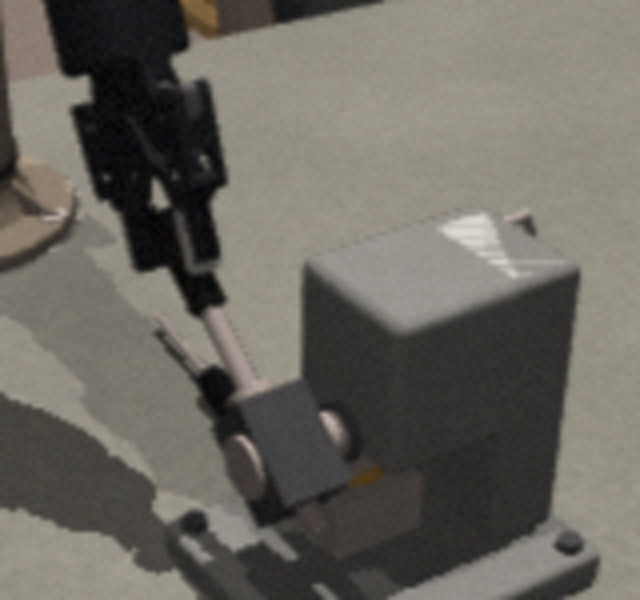

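Call:
apply_moves(moves=[[0,0,0,0,-0.0018,0.0009,0.5],[0,0,0,0,-0.0018,0.0009,0.5],[0,0,0,0,-0.0018,0.0009,0.5],[0,0,0,0,-0.0018,0.0009,0.5],[0,0,0,0,0,0,0.5],[0,0,0,0,0,0,0.5],[0,0,0,0,0,0,0.5],[0,0,0,0,0,0,0.5]])

```text
clock: 13.97
tcp_pos: [0.4778, -0.0187, 0.1699]
orientation: [1.957, 2.014, 0.442]
contact_force: [4.5, -0.0, 17.1]
grip_width: 0.0643
gripper_force: 8.0
```

Call:
apply_moves(moves=[[0,0,0,0,-0.0018,0.0009,0.5],[0,0,0,0,-0.0018,0.0009,0.5],[0,0,0,0,-0.0018,0.0009,0.5],[0,0,0,0,0,0,0.5],[0,0,0,0,0,0,0.5],[0,0,0,0,0,0,0.5],[0,0,0,0,0,0,0.5],[0,0,0,0,0,0,0.5]])

```text
clock: 14.63
tcp_pos: [0.4779, -0.0185, 0.1687]
orientation: [1.952, 2.009, 0.45]
contact_force: [-0.6, -0.7, 35.6]
grip_width: 0.0641
gripper_force: 14.0
```

```bash
python3 - <<'E'
from h import *
arc()
a=grab_frame("scene")
cv2.imwrite("pics/c5.png",cv2.resize(a[90:240,190:350],None,fx=4,fy=4,interpolation=cv2.INTER_CUBIC))
E
```

```text
t 14.6333 tcp [ 0.4779 -0.0185  0.1687] F [-0.5852 -0.7022 35.5882] w 0.06414101222493379 14.038216173648834
q [ 0.3742  0.0904 -0.5053  2.3618  0.3067  0.2732 -0.3685]
Rcols [-0.029   0.9996  0.0008] [0.9042 0.0259 0.4262] [ 0.426   0.0131 -0.9046]
tilt 0.4404719926439296 rel -0.11114288495749933 0.05365110351138301 tool-y of axis line [ 0.0013 -0.0776 -0.0959]
```

View pics/c5.png

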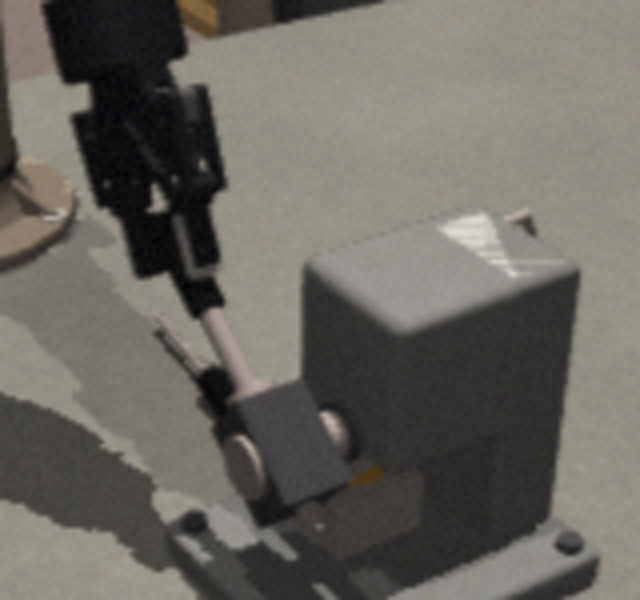

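```bash
python3 - <<'E'
from h import *
a=cv2.imread("pics/c5.png")
g=cv2.cvtColor(grab_frame("scene"),cv2.COLOR_BGR2GRAY).astype(int)
for v in (172,176,180,184): print(v,g[v,234:262])
A=np.array([.588,-.0165,.115]);ex=np.array([1,.028,0])
for th in(.75,.8,.85,.9,.95):
    P=[proj("scene",A+rr*(-np.sin(th)*ex+np.cos(th)*np.array([0,0,1]))) for rr in np.linspace(.04,.09,40)]
    P=np.array(P);print(th,[round(float(np.interp(-v,-P[::-1,1][::-1],P[:,0])),2) if 0 else round(float(np.interp(v,P[::-1,1],P[::-1,0])),2) for v in(172,176,180,184)], P[0],P[-1])
E
```

```text
172 [142 142 142 144 143 143 133  92  95 122 144 158 160 149 142 146 148 148
 147 148 149 152 151 146 146 150 145 146]
176 [103 129 154 152 148 147 147 148 140 100  97 117 140 157 158 152 146 143
 148 149 149 150 149 149 153 148 145 149]
180 [ 74  62  89  99 119 142 129 125 124 124 126  91  93 118 143 156 157 151
 146 147 147 148 147 149 152 149 148 149]
184 [116 118 114  78  50  31  18  11  18  16  14  13  25  53  91 119 142 155
 155 151 149 152 153 153 151 149 149 147]
0.75 [247.78, 249.39, 250.99, 252.59] [253.6455 186.6214] [245.3725 165.9866]
0.8 [246.96, 248.67, 250.38, 252.09] [253.3048 186.85  ] [244.6477 166.5909]
0.85 [246.11, 247.93, 249.75, 251.57] [252.9828 187.1184] [243.968  167.2799]
0.9 [245.24, 247.17, 249.1, 251.03] [252.6802 187.4257] [243.3344 168.0509]
0.95 [244.33, 246.38, 248.42, 250.47] [252.3977 187.7708] [242.7477 168.9011]
```

Call:
apply_moves(moves=[[0,0,0,0,0.0018,-0.0009,0.5],[0,0,0,0,0.0018,-0.0009,0.5],[0,0,0,0,0.0018,-0.0009,0.5],[0,0,0,0,0.0018,-0.0009,0.5],[0,0,0,0,0.0018,-0.0009,0.5],[0,0,0,0,0.0018,-0.0009,0.5],[0,0,0,0,0.0018,-0.0009,0.5],[0,0,0,0,0.0018,-0.0008,0.5]])

```text
clock: 15.4
tcp_pos: [0.4803, -0.0189, 0.1743]
orientation: [1.963, 2.019, 0.433]
contact_force: [5.6, 0.5, 1.9]
grip_width: 0.0641
gripper_force: 2.7
```

Call:
apply_moves(moves=[[0,0,0,0,0.0018,-0.0008,0.5],[0,0,0,0,0.0018,-0.0008,0.5],[0,0,0,0,0.0018,-0.0007,0.5],[0,0,0,0,0.0018,-0.0007,0.5],[0,0,0,0,0.0019,-0.0006,0.5],[0,0,0,0,0.0019,-0.0006,0.5],[0,0,0,0,0.0019,-0.0006,0.5],[0,0,0,0,0.0019,-0.0006,0.5]])

```text
clock: 16.07
tcp_pos: [0.491, -0.0187, 0.1847]
orientation: [1.963, 2.02, 0.432]
contact_force: [6.2, 0.1, 0.7]
grip_width: 0.064
gripper_force: 2.3
```

Call:
apply_moves(moves=[[0,0,0,0,0.0019,-0.0005,0.5],[0,0,0,0,0.0019,-0.0005,0.5],[0,0,0,0,0.0019,-0.0004,0.5],[0,0,0,0,0.0019,-0.0004,0.5],[0,0,0,0,0.0019,-0.0003,0.5],[0,0,0,0,0.0019,-0.0003,0.5],[0,0,0,0,0.0019,-0.0003,0.5],[0,0,0,0,0.0019,-0.0003,0.5]])

```text
clock: 16.73
tcp_pos: [0.5027, -0.0185, 0.193]
orientation: [1.964, 2.021, 0.43]
contact_force: [5.3, -0.1, 1.6]
grip_width: 0.0642
gripper_force: 2.1
```

```bash
python3 - <<'E'
from h import *
arc()
g=cv2.cvtColor(grab_frame("scene"),cv2.COLOR_BGR2GRAY).astype(int)
for n in (172,180):print(g[n,234:262])
E
```

```text
t 16.7333 tcp [ 0.5027 -0.0185  0.193 ] F [ 5.2953 -0.1274  1.6286] w 0.064175602730623 2.0702002197504044
q [ 0.4013  0.0954 -0.5276  2.2719  0.2259  0.3778 -0.2787]
Rcols [-0.0284  0.9996  0.0001] [0.9132 0.0259 0.4066] [ 0.4064  0.0117 -0.9136]
tilt 0.41887316413033465 rel -0.08639337140757261 0.07804979158682494 tool-y of axis line [ 0.0005 -0.0472 -0.1064]
[142 144 146 146 146 146 145 141 144 147 145 137  96  89 113 130 134 132
 134 148 150 150 151 148 145 149 149 148]
[ 71  55  92  95 115 143 134 141 145 142 144 148 146 144 125  86  92 115
 131 137 132 128 145 151 148 150 146 147]
```

```bash
python3 - <<'E'
from h import *
th=np.r_[np.arange(.655,-.03,-.0175)]
ph=np.clip(th,0,.42);print(len(th)-1)
rows(th,ph,np.full(len(th),.064),[-.0864,.078])
E
```

```text
39
start [-0.0864  0.078 ]
th 0.64 ph 0.42 turn -0.000 y 0.0019 z -0.0004 [-0.0848  0.0791]
th 0.62 ph 0.42 turn -0.000 y 0.0020 z -0.0002 [-0.0831  0.0801]
th 0.60 ph 0.42 turn -0.000 y 0.0020 z -0.0002 [-0.0813  0.0811]
th 0.59 ph 0.42 turn -0.000 y 0.0020 z -0.0001 [-0.0796  0.082 ]
th 0.57 ph 0.42 turn -0.000 y 0.0020 z -0.0001 [-0.0778  0.0829]
th 0.55 ph 0.42 turn -0.000 y 0.0020 z -0.0001 [-0.076   0.0838]
th 0.53 ph 0.42 turn -0.000 y 0.0020 z -0.0000 [-0.0742  0.0847]
th 0.52 ph 0.42 turn -0.000 y 0.0020 z -0.0000 [-0.0724  0.0855]
th 0.50 ph 0.42 turn -0.000 y 0.0020 z 0.0000 [-0.0706  0.0863]
th 0.48 ph 0.42 turn -0.000 y 0.0020 z 0.0001 [-0.0688  0.087 ]
th 0.46 ph 0.42 turn -0.000 y 0.0020 z 0.0001 [-0.0669  0.0877]
th 0.45 ph 0.42 turn -0.000 y 0.0020 z 0.0001 [-0.065   0.0884]
th 0.43 ph 0.42 turn -0.000 y 0.0020 z 0.0002 [-0.0632  0.0891]
th 0.41 ph 0.41 turn 0.095 y 0.0019 z -0.0001 [-0.0615  0.09  ]
th 0.39 ph 0.39 turn 0.167 y 0.0019 z -0.0003 [-0.0599  0.091 ]
th 0.38 ph 0.38 turn 0.167 y 0.0019 z -0.0003 [-0.0583  0.0921]
th 0.36 ph 0.36 turn 0.167 y 0.0019 z -0.
[... 728 characters left out ...]
0.15 ph 0.15 turn 0.167 y 0.0019 z -0.0003 [-0.036   0.1028]
th 0.13 ph 0.13 turn 0.167 y 0.0019 z -0.0003 [-0.0342  0.1034]
th 0.11 ph 0.11 turn 0.167 y 0.0019 z -0.0003 [-0.0324  0.104 ]
th 0.10 ph 0.10 turn 0.167 y 0.0019 z -0.0003 [-0.0306  0.1046]
th 0.08 ph 0.08 turn 0.167 y 0.0019 z -0.0003 [-0.0287  0.1051]
th 0.06 ph 0.06 turn 0.167 y 0.0019 z -0.0003 [-0.0269  0.1056]
th 0.04 ph 0.04 turn 0.167 y 0.0019 z -0.0003 [-0.025  0.106]
th 0.03 ph 0.03 turn 0.167 y 0.0019 z -0.0003 [-0.0232  0.1065]
th 0.01 ph 0.01 turn 0.167 y 0.0019 z -0.0003 [-0.0213  0.1068]
th -0.01 ph 0.00 turn 0.072 y 0.0019 z -0.0000 [-0.0194  0.1069]
th -0.03 ph 0.00 turn -0.000 y 0.0020 z 0.0002 [-0.0174  0.1066]
```

Call:
apply_moves(moves=[[0,0,0,0,0.0019,-0.0003,0.5],[0,0,0,0,0.002,-0.0002,0.5],[0,0,0,0,0.002,-0.0002,0.5],[0,0,0,0,0.002,-0.0001,0.5],[0,0,0,0,0.002,-0.0001,0.5],[0,0,0,0,0.002,-0.0001,0.5],[0,0,0,0,0.002,0,0.5],[0,0,0,0,0.002,0,0.5]])

```text
clock: 17.45
tcp_pos: [0.5166, -0.0182, 0.2004]
orientation: [1.964, 2.021, 0.429]
contact_force: [1.8, -0.2, 2.5]
grip_width: 0.0642
gripper_force: 1.9
```

Call:
apply_moves(moves=[[0,0,0,0,0.002,0,0.5],[0,0,0,0,0.002,0.0001,0.5],[0,0,0,0,0.002,0.0001,0.5],[0,0,0,0,0.002,0.0001,0.5],[0,0,0,0,0.002,0.0001,0.5],[0.095,0,0,0,0.0019,-0.0001,0.5],[0.167,0,0,0,0.0019,-0.0003,0.5],[0.167,0,0,0,0.0019,-0.0003,0.5]])

```text
clock: 18.12
tcp_pos: [0.5303, -0.0179, 0.2065]
orientation: [1.992, 2.049, 0.385]
contact_force: [1.8, -0.1, 2.2]
grip_width: 0.0638
gripper_force: 1.5
```

Call:
apply_moves(moves=[[0.167,0,0,0,0.0019,-0.0003,0.5],[0.167,0,0,0,0.0019,-0.0003,0.5],[0.167,0,0,0,0.0019,-0.0003,0.5],[0.167,0,0,0,0.0019,-0.0003,0.5],[0.167,0,0,0,0.0019,-0.0003,0.5],[0.167,0,0,0,0.0019,-0.0003,0.5],[0.167,0,0,0,0.0019,-0.0003,0.5],[0.167,0,0,0,0.0019,-0.0003,0.5]])

```text
clock: 18.78
tcp_pos: [0.5439, -0.0175, 0.2133]
orientation: [2.071, 2.13, 0.247]
contact_force: [1.5, 0.5, 1.7]
grip_width: 0.0643
gripper_force: 1.2
```

```bash
python3 - <<'E'
from h import *
arc()
E
```

```text
t 18.7833 tcp [ 0.5439 -0.0175  0.2133] F [1.5021 0.5123 1.6908] w 0.06428771272118981 1.1640973761677742
q [ 0.3788  0.2115 -0.5274  2.0305  0.1985  0.7062 -0.2354]
Rcols [-0.0282  0.9996 -0.    ] [0.9731 0.0275 0.2286] [ 0.2285  0.0064 -0.9735]
tilt 0.23076246051182409 rel -0.04514998815905922 0.0983459812504308 tool-y of axis line [ 0.0002 -0.0215 -0.1061]
```

Contact is holding; carry on slowly to home, then a little past so the finger leaves the bar.

Call:
apply_moves(moves=[[0.167,0,0,0,0.0019,-0.0003,0.5],[0.167,0,0,0,0.0019,-0.0003,0.5],[0.167,0,0,0,0.0019,-0.0003,0.5],[0.167,0,0,0,0.0019,-0.0003,0.5],[0.167,0,0,0,0.0019,-0.0003,0.5],[0.167,0,0,0,0.0019,-0.0003,0.5],[0.167,0,0,0,0.0019,-0.0003,0.5],[0.167,0,0,0,0.0019,-0.0003,0.5]])

```text
clock: 19.45
tcp_pos: [0.5583, -0.0172, 0.2182]
orientation: [2.145, 2.206, 0.1]
contact_force: [2.4, 0.2, 0.4]
grip_width: 0.0642
gripper_force: 0.8
```

Call:
apply_moves(moves=[[0.167,0,0,0,0.0019,-0.0003,0.5],[0.167,0,0,0,0.0019,-0.0003,0.5],[0.167,0,0,0,0.0019,-0.0003,0.5],[0.167,0,0,0,0.0019,-0.0003,0.5],[0.167,0,0,0,0.0019,-0.0003,0.5],[0.072,0,0,0,0.0019,0,0.5],[0,0,0,0,0.002,0,0.5],[0,0,0,0,0.002,0,0.5]])

```text
clock: 20.12
tcp_pos: [0.5743, -0.0165, 0.2206]
orientation: [-2.189, -2.252, 0.002]
contact_force: [1.5, -0.7, -0.5]
grip_width: 0.0638
gripper_force: 0.0
```

Call:
apply_moves(moves=[[0,0,0,0,0.002,0,0.5],[0,0,0,0,0.002,0,0.5],[0,0,0,0,0.002,0,0.5],[0,0,0,0,0.002,0,0.5],[0,0,0,0,0.002,0,0.5],[0,0,0,0,0.001,0,0.5],[0,0,0,0,0,0,0.5],[0,0,0,0,0,0,0.5]])

```text
clock: 20.78
tcp_pos: [0.5852, -0.0162, 0.2208]
orientation: [-2.189, -2.252, 0.002]
contact_force: [-1.1, -0.3, -0.5]
grip_width: 0.064
gripper_force: 0.0
```

```bash
python3 - <<'E'
from h import *
arc()
a=grab_frame("scene")
cv2.imwrite("pics/c6.png",cv2.resize(a[90:240,190:350],None,fx=4,fy=4,interpolation=cv2.INTER_CUBIC))
E
```

```text
t 20.7833 tcp [ 0.5852 -0.0162  0.2208] F [-1.0995 -0.2633 -0.4736] w 0.06400548710206763 0.0
q [ 0.3139  0.3871 -0.5029  1.7588  0.211   1.0508 -0.2351]
Rcols [-0.0283  0.9996  0.    ] [ 0.9996  0.0283 -0.0014] [-0.0014 -0.     -1.    ]
tilt -0.001358985663362066 rel -0.0038120869141552464 0.10575387662960266 tool-y of axis line [ 0.0004 -0.004  -0.1057]
```

View pics/c6.png

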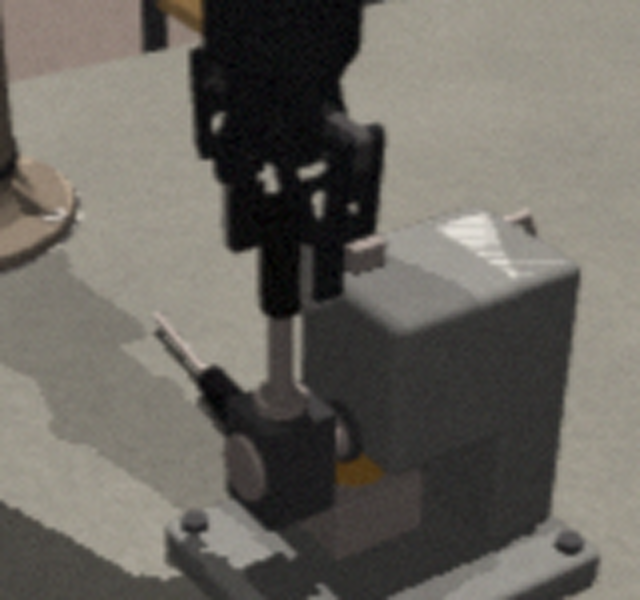

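Call:
apply_moves(moves=[[0,0,0,0,0.002,0,0.7],[0,0,0,0,0.002,0,0.7],[0,0,0,0,0,0,0.7],[0,0,0,0,0,-0.01,0.7],[0,0,0,0,0,-0.015,0.7],[0,0,0,0,0,-0.02,0.7],[0,0,0,0,0,-0.02,0.7],[0,0,0,0,0,-0.02,0.7]])

```text
clock: 21.5
tcp_pos: [0.5892, -0.016, 0.3075]
orientation: [-2.189, -2.252, 0.001]
contact_force: [1.0, -0.8, -0.5]
grip_width: 0.0728
gripper_force: 0.0
```

Call:
apply_moves(moves=[[0,0,0,0,0,-0.02,0.7],[0,0,0,0,0,-0.02,0.7],[0,0,0,0,0,-0.02,0.7],[0,0,0,-0.02,0,0,0.7],[0,0,0,-0.03,0,0,0.7],[0,0,0,-0.03,0,0,0.7],[0,0,0,-0.03,0,0,0.7],[0,0,0,-0.03,0,0,0.7]])

```text
clock: 22.17
tcp_pos: [0.5932, -0.1573, 0.3668]
orientation: [-2.189, -2.253, 0.001]
contact_force: [0.3, -0.4, 0.3]
grip_width: 0.0728
gripper_force: 0.0
```

Call:
apply_moves(moves=[[0,0,0,-0.03,0,0,0.7],[0,0,0,-0.03,0,0,0.7],[0,0,0,0,0,0,0.7],[0,0,0,0,0,0,0.7],[0,0,0,0,0,0,0.7],[0,0,0,0,0,0,0.7],[0,0,0,0,0,0,0.7],[0,0,0,0,0,0,0.7]])

```text
clock: 22.83
tcp_pos: [0.5952, -0.2147, 0.3661]
orientation: [-2.187, -2.254, 0.001]
contact_force: [-0.1, -0.6, 0.7]
grip_width: 0.0726
gripper_force: 0.0
```

```bash
python3 - <<'E'
from h import *
p,M=st()
a=grab_frame("scene");o=cv2.imread("pics/scene0.png")
c=[cv2.resize(i[140:240,225:325],(400,400),interpolation=cv2.INTER_CUBIC) for i in (o,a)]
t=[cv2.resize(i[150:190,230:300],(400,200),interpolation=cv2.INTER_CUBIC) for i in (cv2.imread("pics/top0.png"),grab_frame("top"))]
cv2.imwrite("pics/c7.png",np.vstack([np.hstack(c),np.hstack(t)]))
for i in(o,a):
    h=cv2.cvtColor(i,cv2.COLOR_BGR2HSV);m=(h[...,1]>150)&(h[...,2]>50);v,u=np.nonzero(m[190:230,255:310]);print(len(v),sorted(set(v+190)),u.min()+255,u.max()+255)
for z in(.065,.079): print(z,proj("scene",[.5623,.0492,z]))
E
```

```text
t 22.8333 tcp [ 0.5952 -0.2147  0.3661] F [-0.095  -0.5679  0.7036] w 0.0726071723178856 0.0
q [ 0.5586  0.3515 -0.4235  1.4595  0.1452  1.3624  0.1582]
Rcols [-0.0302  0.9995  0.0001] [ 0.9995  0.0302 -0.0009] [-0.0009  0.0001 -1.    ]
56 [np.int64(204), np.int64(205), np.int64(206), np.int64(207), np.int64(208), np.int64(209), np.int64(210)] 274 284
57 [np.int64(204), np.int64(205), np.int64(206), np.int64(207), np.int64(208), np.int64(209), np.int64(210)] 274 284
0.065 [277.7    206.4561]
0.079 [277.8702 201.7429]
```

View pics/c7.png

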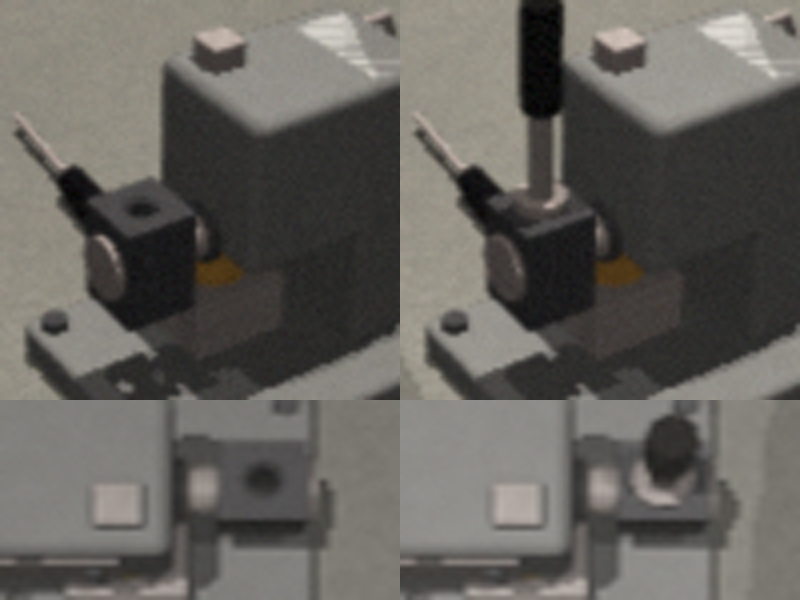

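```bash
python3 - <<'E'
from h import *
a=grab_frame("scene");o=cv2.imread("pics/scene0.png")
for i in(o,a):
    print((i[201:213,272:290,2].astype(int)-i[201:213,272:290,0])); print(i[201:213,272:290,2])
A=[.5623,.0492]
for z in(.065,.105):print(z,[proj("scene",[.588-.05,-.0165+.043,z]),proj("scene",[.588+.045,-.0165+.043,z])])
E
```

```text
[[-3  2  4  7  9  5 -1 -2  2  2  5  1  5  2  5  3  4  2]
 [ 3  2  9  6  6  2 -3 -1  4  1  1 -1  4  2  0  3  2  2]
 [ 2  1  7  7  3  0  1 10 24 11  4  2  2  3  2  2  5  3]
 [ 0  2  7  2  3  3  9 19 39 35 18 10  4  3  3  1  2  3]
 [ 2 10 29 22 21 27 44 48 53 52 42 23 11  2  2  4 -1  2]
 [ 0 12 43 55 52 50 56 56 56 57 49 45 26 12  4  2  4  5]
 [ 3 13 43 54 58 61 56 59 58 55 56 49 46 28  7  5  2  5]
 [ 3 14 42 55 58 57 57 57 61 57 52 52 50 35 14  6  5  5]
 [ 3 12 44 52 57 55 58 57 54 55 51 50 41 16  9  7  7 10]
 [-2 11 37 46 48 50 51 54 48 46 40 34 15  9  4  5  7  5]
 [-1  3 12 19 24 29 31 30 24 17 13 12 10  4  7  8  7  8]
 [ 2  3  6  9 12 14  9 14  8  8  9  7 10 10  8  8  7  7]]
[[26 33 63 68 62 42 30 26 36 46 48 46 45 45 46 51 52 45]
 [27 33 60 62 57 34 24 27 38 40 48 45 44 44 44 53 52 49]
 [28 35 50 53 42 31 26 27 50 51 46 43 44 48 50 50 51 51]
 [27 30 40 37 24 26 32 43 66 64 51 49 47 44 48 47 52 50]
 [25 34 53 45 42 47 65 72 74 72 70 53 47 42 47 54 48 49]
 [30 38 66 76 76 71 79 79 81 78 76 69 55 50 51 47 52 49]
 [30 36 67 82 77 82 82 85 78 77 73 74 70 61 44 50 44 50]
 [27 40 71 76 81
[... 1069 characters left out ...]
 [28 33 52 57 45 35 25 32 56 50 49 48 47 48 54 52 51 55]
 [27 38 38 41 29 32 35 51 66 67 56 54 49 49 52 52 54 56]
 [28 39 53 52 46 53 65 73 77 72 71 63 51 46 48 55 50 53]
 [30 33 60 71 71 75 76 76 74 79 78 71 63 55 45 52 56 50]
 [27 37 69 75 81 75 76 82 75 81 77 77 70 63 54 50 50 49]
 [24 39 72 74 76 80 80 79 78 83 80 78 78 69 59 56 55 51]
 [27 37 71 80 76 79 78 78 78 79 78 80 74 65 58 62 59 60]
 [29 45 68 76 80 77 79 77 77 77 75 75 64 60 61 64 61 61]
 [33 41 60 71 69 70 75 74 72 62 62 68 64 63 66 64 63 66]
 [27 42 56 62 65 66 65 67 61 61 64 63 63 61 66 69 70 68]]
0.065 [array([264.4016, 204.3022]), array([286.7942, 225.2684])]
0.105 [array([264.5738, 190.6778]), array([287.5564, 211.1314])]
```

```bash
python3 -c "
from bench import order; print(order.hand_in())"
```

```text
the job is handed in; nothing more can be done
None
```

The bar is seated in the hub; I pulled it to the stop (force rose to about 36 N, lever at about 0.9 rad), eased it back up at about 0.2 rad/s and let go. The job is handed in at about 23 s; the head hides the barrel, so I infer it is flush from reaching the stop, not from seeing it.

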